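# Hold the film gauge over the coated glass

### The arm

A 6-joint arm with a two-finger parallel gripper is mounted at the origin on the work surface. World frame = base frame: x ahead of the robot, y to its left, z up, the work surface at z = 0. Lengths are in mm, angles in rad, forces in N, time in s.
With the tool pointing down it reaches from about 350 to 875 mm from the base axis. Payload 4.2 kg.
Tool frame: the origin (TCP) lies midway between the tips of the shut fingers; the grasp point (between the pads) lies 19 mm behind it; z points along the fingers, y is the line along which they close (so a half turn about z gives the same grasp; the last joint's range is limited). The gripper opens to 85 mm and grips with 20 to 120 N. Pads are 22 mm wide; open, the fingers measure 114 mm over their backs; the gripper's body (76 mm by 85 mm) begins 54 mm behind the grasp point. The pads swing forward as they close: fully open they stand 13 mm farther back than shut.
Start: joints at [1.592, 0.385, 0.008, 0, -1.194, -0.259], TCP at [147.197, 607.398, 231.312] pointing down, gripper open.
Joint ranges: [-3.14, 3.14], [-1.21, 2.06], [-1.07, 1.41], [-3.16, 2.05], [-2.99, -0.16], [-3.1, 3.1]. Speed limits (rad/s): [2.79, 2.79, 3.14, 3.14, 3.14, 3.14].

### API

Orientations are given as a unit quaternion [x, y, z, w].
In Python, from bench import arm gives the robot as it stands. The module is installed in compiled form; this text tells all that it offers.
- The arm moves only by the shell command python3 -m handwheel 'ROWS' [OPENING]. ROWS is JSON, a list of rows, each an object of numbers: "x", "y", "z": the shift along the world's x, y, z each as a share of 20 cm, from -1 to 1; "ax", "ay", "az": the turn, a rotation vector about the world's x, y, z each as a share of 90 degrees, from -1 to 1. In form: [{"x": .., "y": .., "z": .., "ax": .., "ay": .., "az": ..}, ...]. A call has exactly 8 rows; each row shifts and turns the commanded pose from where the row before left it; what a row does not reach is not made up. A row lasts 1/10 s, in which the tool goes at most 50 mm and 8.59 degrees, less where a joint would pass 70% of its speed; a pose out of reach is approached as far as the arm can. A call with a number of a shift or a turn outside -1 to 1 is refused whole. A call with a gripper value outside its range is refused whole. OPENING is the opening, from -1 (shut) to 1 (fully open), set as the call begins (- or left out, the last holds). The fingers move at their own pace and stop on an object; the grip force is fixed at half the most. Time passes only in rows, so rows that do not move let the fingers close, or fill a call up. It gives the time, the measured TCP pose, the force, the opening and the grip force at its end, in the units of the state.
- arm.read_state(): the state, without advancing time (a new reading comes with each control period).
- arm.get_image(name): name is "scene" or "top" or "wrist"; returns the picture (400x640x3 uint8, red, green, blue); there is no depth.
- arm.camera_params(name): a dict with "K" (3x3 intrinsics, pixels), "position" and "orientation" of the camera in the world. Camera axes: x right, y down, z forward; pixel columns grow to the right and rows downward; lengths in mm; the calibration is good to about 2 mm. A picture is of the moment at which its call begins: read the wrist's pose just before it. camera_params takes no time and is no camera call; for the wrist camera it gives the pose at the moment of the call.
- arm.job_done(): hands the job in; it is judged then, once.
The state is a dict: "clock": time; "joints": joint angles; "joint_vel": joint speeds; "joint_efforts": joint torques, N m; "position": TCP position; "ee_rot": TCP orientation; "contact_force": force on the tool from outside, world axes, zero at the start; "wrist_torque": the same for the moment, N m; "gripper_width": finger opening in mm; "grasp_force": force on a finger pad.
Only numpy, scipy, OpenCV 4.12 (cv2) and the standard library are available. Lean on these libraries where they do the work, as an engineer would, in place of code of your own. Each camera call takes 0.05 s, during which the arm holds its last target. There are 200 camera calls.

### The job

On the control box press the large round key all the way and let it up, then the long bar key likewise, one at a time, leaving the small square key alone. Then take the measuring head by its grip, lift it over the guard screen and hold it inside the open chamber, upright and centred about a centimetre above the coated glass plate, its long side along the plate's long side, without touching the plate or bumping the screen or chamber. Finish while still holding it there, still, for the reading; disturb nothing else on the bench.

Things in the scene. Friction and masses are not known exactly. Their poses are not given: they have to be found in the camera images.
- keypad_mid (a point): Centre of the top face, 40 mm above the bench, of a flat grey control box 210 x 100 x 40 mm fixed to the bench. Its x axis runs along the 210 mm side, where three off-white keys stand in a row 58 mm apart (order varies); y is across. All key tops are 58.5 mm above the bench when up.
- key_round_top (a point): Centre of the top of the large round key, 34 mm across.
- key_round (a joint): Travel of the large round key. Sprung straight down: 0 = up, 0.006 m = fully down; 1 N starts it moving and 5 N puts it fully down; it counts as pressed beyond 0.004 m and springs back when let go.
- key_bar_top (a point): Centre of the top of the long bar key, 16 mm along the row by 46 mm across the box.
- key_bar (a joint): Travel of the long bar key. Sprung straight down: 0 = up, 0.006 m = fully down; 1 N starts it moving and 5 N puts it fully down; it counts as pressed beyond 0.004 m and springs back when let go.
- key_small_top (a point): Centre of the top of the small square key, 16 x 16 mm, which is to be left alone.
- key_small (a joint): Travel of the small square key, sprung like the others; to be left up.
- head_grip (a point): Centre of the grip of the loose measuring head (0.2 to 0.4 kg), 75 mm above its underside, on its vertical axis; z up, x along its long side. The head is 100 mm tall: a white foot 60 (x) x 40 (y) mm, 38 mm high, a 44 x 34 mm collar up to 46 mm, then a grey grip 36 (x) x 28 (y) mm from 46 to 100 mm above the underside. Grasp across the 28 mm. At the start it stands upright and free on a fixed black dock plate 90 x 70 x 10 mm.
- head_nose (a point): Centre of the flat underside (the optics) of the measuring head, same axes as the grip.
- dock: Fixed black plate 90 x 70 x 10 mm on the bench under the head at the start; origin at the centre of its underside.
- screen_top (a point): Middle of the top edge, 100 mm above the bench, of an upright fixed aluminium guard screen standing between head and chamber: 240 mm long (its x), 6 mm thick (its y) with a 30 mm wide foot and 18 mm thick end posts.
- screen: The same guard screen; origin at the centre of its underside.
- chamber_rim (a point): Centre of the open mouth of the chamber, 75 mm above the bench: a fixed upright round steel pot, 170 mm outside, wall 6 mm, inner floor 12 mm above the bench; a side port stands out 28 mm along its x axis, 36 mm up.
- chamber: The same chamber; origin at the centre of its underside.
- glass_top (a point): Centre of the upper face, 54 mm above the bench, of the coated glass plate 60 (x) x 40 (y) x 4 mm, silvery, fixed on a round black stage 90 mm across inside the chamber, not always at the chamber's centre; x along its long side, z up.
- sample: The stage and glass plate as one fixed part; origin at the stage's foot on the chamber floor, 42 mm below the glass's upper face.
- head: The measuring head; origin at the centre of its underside, axes as head_grip.
- jar: Bystander: loose closed jar, 56 mm across, 75 mm tall; origin under its centre.
- driver: Bystander: loose screwdriver lying flat on the bench, 150 mm long, handle to its -x; origin under its middle.
- gasket: Bystander: loose copper ring, 60 mm across, 8 mm high; origin under its centre.
- goggles: Bystander: loose safety goggles, about 34 x 148 x 68 mm; origin under their centre.
Not all that is in view belongs to the job. Leave any green or purple look-alike of the head alone.

How it is judged (in metres and radians):
On the way, in this order (a step that is already met when the one before it is completed fails the run):
1. the large round key is pressed, the others up (value of joint key_round above 0.004 m and value of joint each of key_bar, key_small below 0.002 m), for 0.03 s.
2. then the long bar key is pressed, the others up (value of joint key_bar above 0.004 m and value of joint each of key_round, key_small below 0.002 m), for 0.03 s.
3. the gripped head passes over the guard screen (height (world z) of head_nose above 0.1 m and contact force between the fingers and head above 1 N and y of head_nose in the frame of screen between -0.05 and 0.05 m and x of head_nose in the frame of screen between -0.14 and 0.14 m), for 0.02 s.
At the end, for the whole second after the job is handed in: Head held in the fingers, still, underside 3 to 20 mm above the glass, centred within 8 mm, long sides parallel within 8 degrees, upright within 5.7 degrees, touching neither glass, chamber, screen nor dock; all keys up; bystanders moved under 15 mm (horizontal distance between head_nose and glass_top below 0.008 m and height (world z) of head_nose between 0.057 and 0.074 m and angle between the x axis of head_grip and the x axis of glass_top, either way round below 0.14 rad and angle between head_grip's own z axis and vertical below 0.1 rad and contact force between the fingers and head above 1 N and contact force between head and sample below 0.1 N and contact force between head and chamber below 0.1 N and contact force between head and screen below 0.1 N and contact force between head and dock below 0.1 N and linear speed of head below 0.02 m/s and angular speed of head below 0.15 rad/s and value of joint each of key_round, key_bar, key_small below 0.002 m and distance of each of jar, driver, gasket, goggles from where it was at the start of the episode below 0.015 m); the arm keeps its last pose, push and grip.
It fails at once if the small square key is pressed (value of joint key_small above 0.003 m).
It fails at once if two keys are pressed at once (value of joint each of key_round, key_bar above 0.003 m).
It fails at once if the glass plate or its stage is touched (contact force between sample and anything else above 0.5 N).
It fails at once if the screen or chamber is bumped (over 3 N) (contact force between any of screen, chamber and anything else above 3 N).
It fails at once if a bystander is shifted more than 20 mm (distance of any of jar, driver, gasket, goggles from where it was at the start of the episode above 0.02 m).
It also fails if it takes over 53 s, if anything falls off the work surface, if the arm or the gripper's body presses on something with over 40 N, if the wrist force passes 120 N, or if a joint passes its speed limit or range.

## Working session

There is one attempt and no reset: what is moved stays moved. The work goes in short steps, Python scripts to look and compute and a shell command to move; the robot and the scene stay as the last step left them, time stands still between calls to the robot, and variables do not carry over. Pictures are saved under pics/ and viewed, at most 10 in all, crops included, and the job is handed in when it is done.

```bash
mkdir -p pics; cat > h.py <<'E'
import numpy as np, cv2
from bench import arm
from scipy.spatial.transform import Rotation as R
def ray(c,uv,z):
    K=np.array(c["K"]);Rm=R.from_quat(c["orientation"]).as_matrix() if np.size(c["orientation"])==4 else np.array(c["orientation"])
    d=Rm@np.linalg.solve(K,[uv[0],uv[1],1.]);p=np.array(c["position"])
    return p+d*(z-p[2])/d[2]
def proj(c,P):
    K=np.array(c["K"]);Rm=R.from_quat(c["orientation"]).as_matrix()
    q=K@(Rm.T@(np.array(P,float)-np.array(c["position"])));return q[:2]/q[2]
def save(im,n): cv2.imwrite("pics/"+n,cv2.cvtColor(im,cv2.COLOR_RGB2BGR))
E
python3 - <<'E'
from h import *
for n in("top","scene"):
    c=arm.camera_params(n);print(n,c);im=arm.get_image(n);np.save(n+".npy",im);save(im,n+".png")
print(arm.read_state())
E
```

```text
top {'K': array([[481.29740504,   0.        , 315.68180048],
       [  0.        , 481.29740504, 197.60261791],
       [  0.        ,   0.        ,   1.        ]]), 'position': array([ 479.28710125,  -13.94094988, 1259.92453472]), 'orientation': array([ 0.71535164, -0.69739419,  0.03300182, -0.02870992])}
scene {'K': array([[372.68829963,   0.        , 319.46567949],
       [  0.        , 372.68829963, 199.86970234],
       [  0.        ,   0.        ,   1.        ]]), 'position': array([ 824.87504264, -428.37803348,  730.33615549]), 'orientation': array([ 0.91040167,  0.27398885, -0.08114802, -0.29918875])}
{'clock': 0.1, 'joints': array([ 1.59161252e+00,  3.85486676e-01,  6.76780979e-03, -4.08694069e-04,
       -1.19400539e+00, -2.58606846e-01]), 'joint_vel': array([-0.00081498, -0.00174844,  0.0030951 ,  0.00348921,  0.00109029,
       -0.00106323]), 'joint_efforts': array([-8.45622544e-04, -3.93317878e+01,  1.88928849e+01,  4.19790119e+00,
       -2.55348044e-03,  3.50226919e-06]), 'position': array([147.08599401, 606.91394403, 230.33272415]), 'ee_rot': array([ 9.92930851e-01, -1.18690186e-01, -5.38494826e-05,  9.81023063e-04]), 'contact_force': array([ 0.4172626 , -0.24870686, -0.38761359]), 'wrist_torque': array([-0.00621148, -0.01931599,  0.02312726]), 'grasp_force': 0.0, 'gripper_width': 85.32777572442993}
```

View pics/top.png

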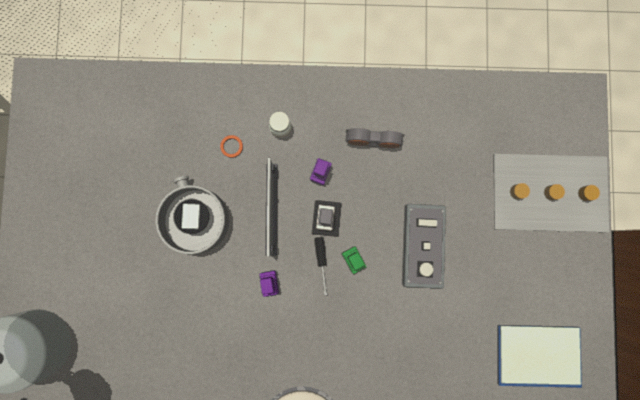

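View pics/scene.png

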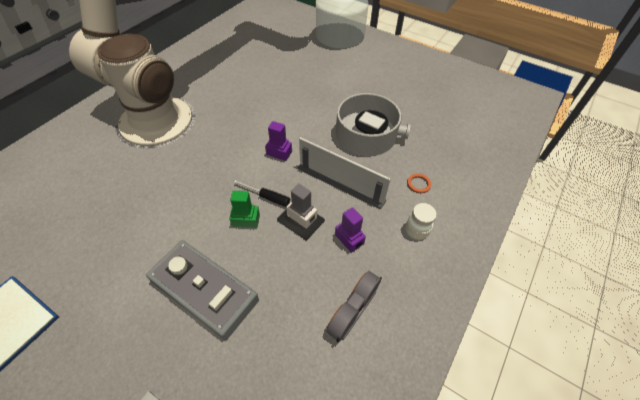

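The top view shows the head (white foot, grey grip, black dock) at (326,217). Look-alikes are purple at (320,172) and (268,284), and green at (354,260). The keys are round (427,269), small (427,246) and bar (427,223). The glass is at (191,216), the screen runs along column 270 from row 160 to 256, the driver is at (321,265) and the goggles at (375,138). I choose the white and grey one on the dock, which I'll check in a close crop.

```bash
python3 - <<'E'
from h import *
im=np.load("top.npy");c=arm.camera_params("top")
hsv=cv2.cvtColor(im,cv2.COLOR_RGB2HSV)
cr=lambda y,x,h,w,s:cv2.resize(im[y:y+h,x:x+w],None,fx=s,fy=s,interpolation=cv2.INTER_CUBIC)
save(np.hstack([cr(185,155,75,75,5)[:,:375],cr(185,305,75,75,5)]),"crop.png")
br=((hsv[...,2]>190)&(hsv[...,1]<60)).astype(np.uint8)
def blobs(m,x0,x1,y0,y1,z,amin=15):
    w=np.zeros_like(m);w[y0:y1,x0:x1]=m[y0:y1,x0:x1]
    for k in cv2.findContours(w,cv2.RETR_EXTERNAL,cv2.CHAIN_APPROX_NONE)[0]:
        if cv2.contourArea(k)<amin: continue
        P=np.array([ray(c,p[0],z)[:2] for p in k],np.float32)
        r=cv2.minAreaRect(P);bx=cv2.boxPoints(r)
        e=bx[1]-bx[0] if np.linalg.norm(bx[1]-bx[0])>np.linalg.norm(bx[2]-bx[1]) else bx[2]-bx[1]
        print(k.mean((0,1)).round(1),"c",np.round(r[0],1),"sz",np.round(r[1],1),"long dir deg",round(np.degrees(np.arctan2(e[1],e[0]))%180,1))
print("keys");blobs(br,405,450,205,290,58.5)
print("glass");blobs(br,165,215,195,240,54)
print("foot");blobs(br,305,345,195,240,48)
bl=(hsv[...,2]<50).astype(np.uint8)
print("dock");blobs(bl,305,345,195,240,10)
gray=hsv[...,2]
for n,uv,z in[("scr a",(269,159),100),("scr b",(269,256),100),("keypad corners",(406,205),40),("",(445,206),40),("",(443,287),40),("",(405,286),40)]:print(n,ray(c,uv,z).round())
E
```

```text
keys
[426. 269.] c [ 414.  -297.6] sz [27.7 28.3] long dir deg 135.6
[426.7 245.6] c [ 472.  -298.6] sz [12.4 12.6] long dir deg 91.4
[427.5 222.2] c [ 529.3 -300.8] sz [12.5 42.7] long dir deg 91.5
glass
[189.4 231.5] c [507.1 287.1] sz [ 67.3 110.8] long dir deg 91.4
[190.1 215.9] c [531.4 292.9] sz [38.7 58. ] long dir deg 179.2
[203.5 200.5] c [572.  261.4] sz [82.8 33.2] long dir deg 60.4
foot
[323.  227.1] c [511.2 -41.2] sz [33.5  5.8] long dir deg 82.0
[326.  206.9] c [562.3 -46.6] sz [ 5.1 35.3] long dir deg 91.5
dock
scr a [672.  96. 100.]
scr b [438.  88. 100.]
keypad corners [ 573. -250.   40.]
 [ 573. -350.   40.]
 [ 369. -345.   40.]
 [ 369. -249.   40.]
```

View pics/crop.png

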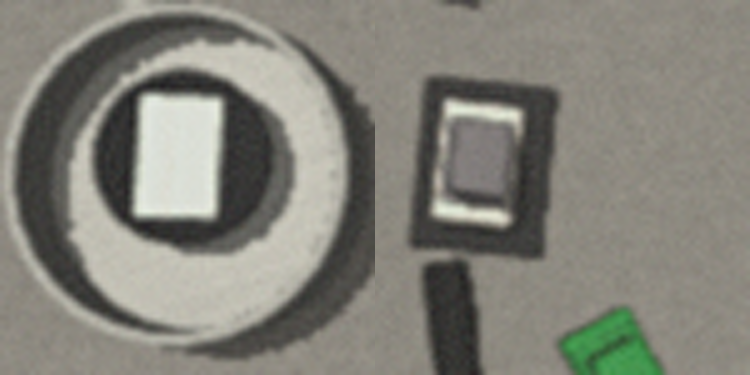

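The crop confirms the choice: white foot and grey grip on the black dock at full-image pixel (326,217), and the glass at (190,216) inside the pot. I'll move over the chamber first, for a close look on the way.

```bash
python3 -m handwheel '[{"x":0.19,"y":-0.15,"az":0.02},{"x":0.19,"y":-0.15,"az":0.02},{"x":0.19,"y":-0.15,"az":0.02},{"x":0.19,"y":-0.15,"az":0.02},{"x":0.19,"y":-0.15,"az":0.02},{"x":0.19,"y":-0.15},{"x":0.19,"y":-0.15},{"x":0.19,"y":-0.15}]' -
python3 -m handwheel '[{"x":0.12,"y":-0.2},{"x":0.12,"y":-0.2},{"x":0.0,"y":-0.0},{"x":0,"y":0},{"x":0,"y":0},{"x":0,"y":0},{"x":0,"y":0},{"x":0,"y":0}]' -1
python3 - <<'E'
from h import *
s=arm.read_state();c=arm.camera_params("wrist");im=arm.get_image("wrist");np.save("w1.npy",im);save(im,"w1.png")
print(s["position"],R.from_quat(s["ee_rot"]).as_matrix().round(3),c["position"],c["orientation"],s["joints"],s["gripper_width"])
np.save("w1c.npy",c,allow_pickle=True)
E
```

```text
[147.08599401 606.91394403 230.33272415] [[ 0.972 -0.236 -0.   ]
 [-0.236 -0.972 -0.002]
 [ 0.     0.002 -1.   ]] [218.52030467 589.41281718 373.35887134] [-0.61106524  0.77788187  0.11468276 -0.09136151] [ 1.59161252e+00  3.85486676e-01  6.76780979e-03 -4.08694069e-04
 -1.19400539e+00 -2.58606846e-01] 85.32777572442993invalid input at $[0]: expected keys x, y, z, ax, ay, az
invalid input at $[0]: expected keys x, y, z, ax, ay, az
```

View pics/w1.png

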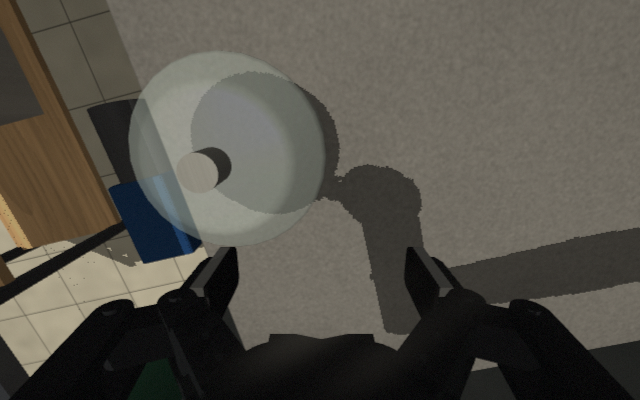

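The wrist view shows only a glass bell jar at (230,150), ahead and to the left of the tool, so I'll pull away in -y first.

```bash
python3 -m handwheel '[{"x":0.0,"y":-0.24,"z":0,"ax":0,"ay":0,"az":0.02},{"x":0.05,"y":-0.24,"z":0,"ax":0,"ay":0,"az":0.02},{"x":0.15,"y":-0.19,"z":0,"ax":0,"ay":0,"az":0.02},{"x":0.19,"y":-0.15,"z":0,"ax":0,"ay":0,"az":0.02},{"x":0.19,"y":-0.15,"z":0,"ax":0,"ay":0,"az":0.02},{"x":0.19,"y":-0.15,"z":0,"ax":0,"ay":0,"az":0},{"x":0.19,"y":-0.15,"z":0,"ax":0,"ay":0,"az":0},{"x":0.19,"y":-0.15,"z":0,"ax":0,"ay":0,"az":0}]' -
python3 -m handwheel '[{"x":0.1,"y":-0.1,"z":0.2,"ax":0,"ay":0,"az":0},{"x":0,"y":0,"z":0.2,"ax":0,"ay":0,"az":0},{"x":0,"y":0,"z":0,"ax":0,"ay":0,"az":0},{"x":0,"y":0,"z":0,"ax":0,"ay":0,"az":0},{"x":0,"y":0,"z":0,"ax":0,"ay":0,"az":0},{"x":0,"y":0,"z":0,"ax":0,"ay":0,"az":0},{"x":0,"y":0,"z":0,"ax":0,"ay":0,"az":0},{"x":0,"y":0,"z":0,"ax":0,"ay":0,"az":0}]' -1
python3 - <<'E'
from h import *
s=arm.read_state();c=arm.camera_params("wrist");im=arm.get_image("wrist");np.save("w2.npy",im);save(im,"w2.png")
print(s["position"],R.from_quat(s["ee_rot"]).as_matrix().round(3),c["position"],c["orientation"],s["joints"],s["gripper_width"])
np.save("w2c.npy",c,allow_pickle=True)
E
```

```text
clock: 0.95
position: [378.3, 321.8, 231.4]
ee_rot: [0.999, -0.04, 0.0, -0.0]
contact_force: [0.2, 1.2, -0.1]
gripper_width: 85.5
grasp_force: 0.0
clock: 1.75
position: [396.9, 303.5, 310.7]
ee_rot: [0.999, -0.04, -0.0, 0.001]
contact_force: [-0.5, -0.6, 1.2]
gripper_width: 0.1
grasp_force: 0.0
[396.91263222 303.45675562 310.68165634] [[ 0.997 -0.08  -0.001]
 [-0.08  -0.997 -0.001]
 [-0.001  0.001 -1.   ]] [470.25062227 297.35395715 453.65104742] [-0.67047038  0.72722554  0.10768023 -0.10008727] [ 9.78285700e-01  1.19626919e-01 -1.51774106e-01 -3.01298232e-05
 -1.30071033e+00  5.12315664e-01] 0.07535271633485145
```

View pics/w2.png

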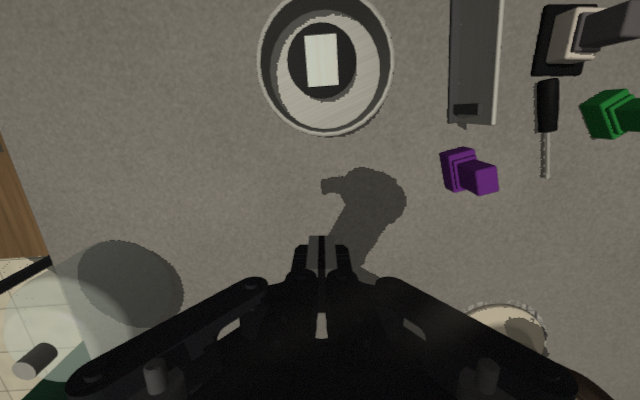

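The wrist view shows the glass at (322,60) inside the pot, the screen at (475,60) and the head at the top right. I'll measure the glass here, then move over to the keys.

```bash
python3 - <<'E'
from h import *
im=np.load("w2.npy");c=np.load("w2c.npy",allow_pickle=True).item()
hsv=cv2.cvtColor(im,cv2.COLOR_RGB2HSV)
m=((hsv[...,2]>200)&(hsv[...,1]<60)).astype(np.uint8);w=np.zeros_like(m);w[25:95,298:346]=m[25:95,298:346]
for k in cv2.findContours(w,cv2.RETR_EXTERNAL,cv2.CHAIN_APPROX_NONE)[0]:
    if cv2.contourArea(k)>300:
        P=np.array([ray(c,p[0],54)[:2] for p in k],np.float32);print(cv2.minAreaRect(P),cv2.boxPoints(cv2.minAreaRect(P)))
c=arm.camera_params("top")
f=[(305+(u-375)/5-.4,185+v/5-.4) for u,v in[(442,98),(525,108),(513,228),(430,218)]]
Q=np.array([ray(c,p,48)[:2] for p in f],np.float32);print("foot",Q.mean(0),Q,cv2.minAreaRect(Q))
g=[(305+(u-375)/5-.4,185+v/5-.4) for u,v in[(425,77),(558,90),(543,258),(411,246)]]
Q=np.array([ray(c,p,10)[:2] for p in g],np.float32);print("dock",Q.mean(0),Q)
E
python3 -m handwheel '[{"x":0,"y":-0.24,"z":0,"ax":0,"ay":0,"az":0},{"x":0,"y":-0.24,"z":0,"ax":0,"ay":0,"az":0},{"x":0,"y":-0.24,"z":0,"ax":0,"ay":0,"az":0},{"x":0,"y":-0.24,"z":0,"ax":0,"ay":0,"az":0},{"x":0,"y":-0.24,"z":0,"ax":0,"ay":0,"az":0},{"x":0,"y":-0.24,"z":0,"ax":0,"ay":0,"az":0},{"x":0,"y":-0.24,"z":0,"ax":0,"ay":0,"az":0},{"x":0,"y":-0.24,"z":0,"ax":0,"ay":0,"az":0}]' -
python3 -m handwheel '[{"x":0.02,"y":-0.24,"z":0,"ax":0,"ay":0,"az":0},{"x":0.02,"y":-0.24,"z":0,"ax":0,"ay":0,"az":0},{"x":0.02,"y":-0.24,"z":0,"ax":0,"ay":0,"az":0},{"x":0.02,"y":-0.24,"z":0,"ax":0,"ay":0,"az":0},{"x":0,"y":-0.12,"z":0,"ax":0,"ay":0,"az":0},{"x":0,"y":0,"z":-0.2,"ax":0,"ay":0,"az":0},{"x":0,"y":0,"z":-0.2,"ax":0,"ay":0,"az":0},{"x":0,"y":0,"z":0,"ax":0,"ay":0,"az":0}]' -
```

```text
foot [536.5826  -44.93541] [[568.8814   -26.240236]
 [564.8951   -68.260345]
 [504.2959   -63.53901 ]
 [508.25787  -21.702063]] ((536.588623046875, -44.889617919921875), (42.202796936035156, 61.49318313598633), 85.54503631591797)
dock [536.0667   -49.474804] [[582.4331   -17.497702]
 [577.4188   -86.9563  ]
 [489.97058  -80.97441 ]
 [494.44443  -12.470812]]
clock: 2.6
position: [396.7, -82.4, 311.7]
ee_rot: [0.999, -0.04, 0.001, -0.0]
contact_force: [1.4, -0.7, -0.1]
gripper_width: 0.1
grasp_force: 0.0
clock: 3.4
position: [409.7, -295.2, 225.8]
ee_rot: [0.999, -0.041, -0.006, -0.003]
contact_force: [-1.3, -0.6, 0.7]
gripper_width: -0.1
grasp_force: 0.0
```

```bash
python3 -m handwheel '[{"x":0,"y":0,"z":-0.2,"ax":0,"ay":0,"az":0},{"x":0,"y":0,"z":-0.2,"ax":0,"ay":0,"az":0},{"x":0,"y":0,"z":-0.2,"ax":0,"ay":0,"az":0},{"x":0,"y":0,"z":-0.15,"ax":0,"ay":0,"az":0},{"x":0,"y":0,"z":0,"ax":0,"ay":0,"az":0},{"x":0,"y":0,"z":0,"ax":0,"ay":0,"az":0},{"x":0,"y":0,"z":0,"ax":0,"ay":0,"az":0},{"x":0,"y":0,"z":0,"ax":0,"ay":0,"az":0}]' -
python3 - <<'E'
from h import *
c=arm.camera_params("wrist");im=arm.get_image("wrist");save(im,"w3.png")
im=np.load("w2.npy");hsv=cv2.cvtColor(im,cv2.COLOR_RGB2HSV);print(hsv[60,322],hsv[60,300])
c=np.load("w2c.npy",allow_pickle=True).item()
w=np.zeros(im.shape[:2],np.uint8);w[27:95,300:343]=hsv[27:95,300:343,2]>150
for k in cv2.findContours(w,cv2.RETR_EXTERNAL,cv2.CHAIN_APPROX_NONE)[0]:
    if cv2.contourArea(k)>100:
        P=np.array([ray(c,p[0],54)[:2] for p in k],np.float32);r=cv2.minAreaRect(P);print(k.mean((0,1)),r)
E
```

```text
clock: 4.2
position: [414.8, -297.1, 83.6]
ee_rot: [0.999, -0.04, 0.002, 0.001]
contact_force: [0.3, 0.4, 0.7]
gripper_width: -0.1
grasp_force: 0.0
[ 40  20 194] [23 26 39]
[321.48734177  59.65822785] ((531.6279907226562, 291.39306640625), (39.73284912109375, 59.43953323364258), 89.35176849365234)
```

View pics/w3.png

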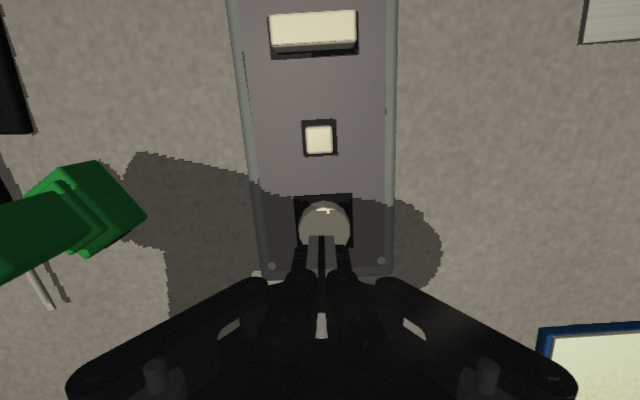

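The round key sits right under the shut fingertips at (323,220), with the small key at (319,138) and the bar at (313,30). Pressing now.

```bash
python3 -m handwheel '[{"x":0,"y":0,"z":-0.1,"ax":0,"ay":0,"az":0},{"x":0,"y":0,"z":-0.03,"ax":0,"ay":0,"az":0},{"x":0,"y":0,"z":-0.026,"ax":0,"ay":0,"az":0},{"x":0,"y":0,"z":0,"ax":0,"ay":0,"az":0},{"x":0,"y":0,"z":0,"ax":0,"ay":0,"az":0},{"x":0,"y":0,"z":0,"ax":0,"ay":0,"az":0},{"x":0,"y":0,"z":0,"ax":0,"ay":0,"az":0},{"x":0,"y":0,"z":0,"ax":0,"ay":0,"az":0}]' -
```

```text
clock: 5.05
position: [413.3, -296.6, 52.4]
ee_rot: [0.999, -0.04, 0.0, 0.0]
contact_force: [-3.5, 4.9, 12.3]
gripper_width: 0.0
grasp_force: 6.5
```

Bottomed at 12 N, so it's fully pressed. Next I'll lift and move over the bar.

```bash
python3 -m handwheel '[{"x":0,"y":0,"z":0.2,"ax":0,"ay":0,"az":0},{"x":0,"y":0,"z":0.1,"ax":0,"ay":0,"az":0},{"x":0.2,"y":-0.01,"z":0,"ax":0,"ay":0,"az":0},{"x":0.2,"y":-0.01,"z":0,"ax":0,"ay":0,"az":0},{"x":0.18,"y":0,"z":0,"ax":0,"ay":0,"az":0},{"x":0,"y":0,"z":-0.15,"ax":0,"ay":0,"az":0},{"x":0,"y":0,"z":0,"ax":0,"ay":0,"az":0},{"x":0,"y":0,"z":0,"ax":0,"ay":0,"az":0}]' -
python3 -m handwheel '[{"x":0,"y":0,"z":0,"ax":0,"ay":0,"az":0},{"x":0,"y":0,"z":-0.1,"ax":0,"ay":0,"az":0},{"x":0,"y":0,"z":-0.03,"ax":0,"ay":0,"az":0},{"x":0,"y":0,"z":-0.026,"ax":0,"ay":0,"az":0},{"x":0,"y":0,"z":0,"ax":0,"ay":0,"az":0},{"x":0,"y":0,"z":0,"ax":0,"ay":0,"az":0},{"x":0,"y":0,"z":0,"ax":0,"ay":0,"az":0},{"x":0,"y":0,"z":0,"ax":0,"ay":0,"az":0}]' -
```

```text
clock: 5.85
position: [528.3, -300.6, 80.0]
ee_rot: [0.999, -0.04, -0.001, -0.0]
contact_force: [-0.2, -0.2, 0.8]
gripper_width: -0.2
grasp_force: 0.0
clock: 6.65
position: [529.0, -300.8, 52.4]
ee_rot: [0.999, -0.04, 0.0, 0.0]
contact_force: [-4.4, 4.9, 12.9]
gripper_width: 0.2
grasp_force: 6.4
```

```bash
python3 -m handwheel '[{"x":0,"y":0,"z":0.24,"ax":0,"ay":0,"az":0},{"x":0,"y":0,"z":0.24,"ax":0,"ay":0,"az":0},{"x":0,"y":0,"z":0.24,"ax":0,"ay":0,"az":0},{"x":-0.05,"y":0.12,"z":0.2,"ax":0,"ay":0,"az":0},{"x":-0.08,"y":0.22,"z":0,"ax":0,"ay":0,"az":0},{"x":-0.08,"y":0.22,"z":0,"ax":0,"ay":0,"az":0},{"x":-0.08,"y":0.22,"z":0,"ax":0,"ay":0,"az":0},{"x":-0.08,"y":0.22,"z":0,"ax":0,"ay":0,"az":0}]' -
python3 -m handwheel '[{"x":-0.08,"y":0.22,"z":0,"ax":0,"ay":0,"az":0},{"x":0,"y":0.06,"z":0,"ax":0,"ay":0,"az":0},{"x":0,"y":0,"z":0,"ax":0,"ay":0,"az":0},{"x":0,"y":0,"z":0,"ax":0,"ay":0,"az":0},{"x":0,"y":0,"z":0,"ax":0,"ay":0,"az":0},{"x":0,"y":0,"z":0,"ax":0,"ay":0,"az":0},{"x":0,"y":0,"z":0,"ax":0,"ay":0,"az":0},{"x":0,"y":0,"z":0,"ax":0,"ay":0,"az":0}]' 1
python3 - <<'E'
from h import *
s=arm.read_state();c=arm.camera_params("wrist");im=arm.get_image("wrist");np.save("w4.npy",im);save(im,"w4.png")
np.save("w4c.npy",c,allow_pickle=True)
for P in[(536.6,-45,110),(536.6,-45,48),(536,-47,10)]:print(proj(c,P))
E
```

```text
clock: 7.45
position: [454.1, -99.5, 233.9]
ee_rot: [0.999, -0.041, 0.001, -0.0]
contact_force: [0.9, 0.1, -0.5]
gripper_width: -0.1
grasp_force: 0.0
clock: 8.25
position: [439.3, -45.2, 232.7]
ee_rot: [0.999, -0.041, -0.0, 0.0]
contact_force: [1.2, 0.2, 0.4]
gripper_width: 85.6
grasp_force: 0.0
[311.28092609  82.74024408]
[313.16901939  88.18416873]
[315.69909044  90.97246914]
```

View pics/w4.png

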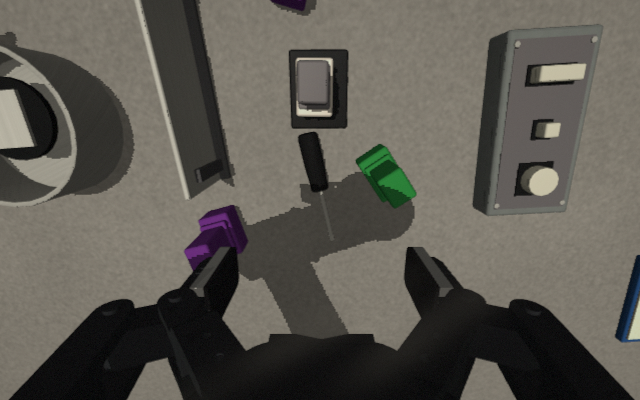

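The head's grip top shows at about (314,81) and the white foot at (315,88). The purple and green look-alikes stay clear of the path.

```bash
python3 - <<'E'
from h import *
c=np.load("w4c.npy",allow_pickle=True).item();im=np.load("w4.npy");hsv=cv2.cvtColor(im,cv2.COLOR_RGB2HSV)
V=hsv[...,2];print(V[82,285:352:1]);print(V[45:130:1,314])
print(ray(c,(314.5,81),110),ray(c,(315.5,87.5),48),ray(c,(319,89),10))
k=np.array([(293,57),(334,57)]);print(arm.read_state()["position"])
E
```

```text
[125 126 126 125 101  24  35  42  44  43  64  87  89  96 111 119 117 118
 117 118 117 118 115 115 117 116 116 116 115 116 115 114 115 115 115 114
 114 113 113 114  98  73  76  57  53  81 101  82  30   9  13  22  35  37
  36  35  34  37  38  34  35  27  40  95 130 132 133]
[126 127 127 116  60  25  37  45  43  39  43  43  94 185 185  93  97 111
 117 117 117 117 116 117 117 116 116 116 115 116 117 117 117 116 115 115
 115 116 116 115 115 117 116 114 114 114 113 112 113 114 114 113 113 114
 112 112 102  84  56  33  46  52  52  51  79 107 138 213 211 203 163 114
  16  24  38  35  37  36  37  39  39  35  27  71 131]
[537.77024126 -47.91610319 110.        ] [537.07975506 -47.56597147  48.        ] [537.89240864 -51.1583434   10.        ]
[439.25928745 -45.02020281 232.73737229]
```

```bash
python3 -m handwheel '[{"x":0.2,"y":-0.005,"z":0,"ax":0,"ay":0,"az":0},{"x":0.2,"y":0,"z":0,"ax":0,"ay":0,"az":0},{"x":0.09,"y":0,"z":0,"ax":0,"ay":0,"az":0},{"x":0,"y":0,"z":-0.2,"ax":0,"ay":0,"az":0},{"x":0,"y":0,"z":-0.2,"ax":0,"ay":0,"az":0},{"x":0,"y":0,"z":-0.1,"ax":0,"ay":0,"az":0},{"x":0,"y":0,"z":0,"ax":0,"ay":0,"az":0},{"x":0,"y":0,"z":0,"ax":0,"ay":0,"az":0}]' 1
python3 -m handwheel '[{"x":0,"y":0,"z":-0.15,"ax":0,"ay":0,"az":0},{"x":0,"y":0,"z":-0.15,"ax":0,"ay":0,"az":0},{"x":0,"y":0,"z":-0.03,"ax":0,"ay":0,"az":0},{"x":0,"y":0,"z":0,"ax":0,"ay":0,"az":0},{"x":0,"y":0,"z":0,"ax":0,"ay":0,"az":0},{"x":0,"y":0,"z":0,"ax":0,"ay":0,"az":0},{"x":0,"y":0,"z":0,"ax":0,"ay":0,"az":0},{"x":0,"y":0,"z":0,"ax":0,"ay":0,"az":0}]' 1
python3 - <<'E'
from h import *
save(arm.get_image("scene")[110:290,180:440],"s2.png")
E
```

```text
clock: 9.1
position: [537.9, -45.7, 133.4]
ee_rot: [0.999, -0.04, 0.0, 0.0]
contact_force: [-0.1, 0.0, 0.6]
gripper_width: 85.3
grasp_force: 0.0
clock: 9.9
position: [537.6, -45.5, 67.7]
ee_rot: [0.999, -0.04, 0.001, -0.0]
contact_force: [0.1, 0.6, -0.0]
gripper_width: 85.0
grasp_force: 0.0
```

View pics/s2.png

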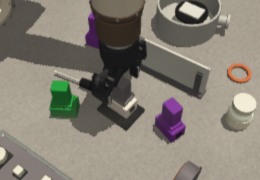

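The fingers straddle the grip at about (120,85) in the crop with nothing disturbed. I'll close, then lift gently.

```bash
Z='{"x":0}'; python3 -m handwheel '[{"x":0,"y":0,"z":0,"ax":0,"ay":0,"az":0},{"x":0,"y":0,"z":0,"ax":0,"ay":0,"az":0},{"x":0,"y":0,"z":0,"ax":0,"ay":0,"az":0},{"x":0,"y":0,"z":0,"ax":0,"ay":0,"az":0},{"x":0,"y":0,"z":0,"ax":0,"ay":0,"az":0},{"x":0,"y":0,"z":0,"ax":0,"ay":0,"az":0},{"x":0,"y":0,"z":0,"ax":0,"ay":0,"az":0},{"x":0,"y":0,"z":0,"ax":0,"ay":0,"az":0}]' -1
python3 -m handwheel '[{"x":0,"y":0,"z":0.05,"ax":0,"ay":0,"az":0},{"x":0,"y":0,"z":0.1,"ax":0,"ay":0,"az":0},{"x":0,"y":0,"z":0.15,"ax":0,"ay":0,"az":0},{"x":0,"y":0,"z":0.2,"ax":0,"ay":0,"az":0},{"x":0,"y":0,"z":0.15,"ax":0,"ay":0,"az":0},{"x":0,"y":0,"z":0.1,"ax":0,"ay":0,"az":0},{"x":0,"y":0,"z":0,"ax":0,"ay":0,"az":0},{"x":0,"y":0,"z":0,"ax":0,"ay":0,"az":0}]' -
```

```text
clock: 10.75
position: [537.4, -45.6, 67.0]
ee_rot: [0.999, -0.04, 0.0, -0.0]
contact_force: [0.3, 0.0, 1.0]
gripper_width: 27.5
grasp_force: 59.8
clock: 11.55
position: [536.0, -45.5, 215.9]
ee_rot: [0.999, -0.041, -0.001, -0.0]
contact_force: [-0.6, -0.4, -3.9]
gripper_width: 27.5
grasp_force: 59.4
```

```bash
python3 -m handwheel '[{"x":0,"y":0.1,"z":0,"ax":0,"ay":0,"az":0},{"x":0,"y":0.2,"z":0,"ax":0,"ay":0,"az":0.01},{"x":0,"y":0.22,"z":0,"ax":0,"ay":0,"az":0.01},{"x":0,"y":0.22,"z":0,"ax":0,"ay":0,"az":0.01},{"x":0,"y":0.22,"z":0,"ax":0,"ay":0,"az":0.013},{"x":0,"y":0.22,"z":0,"ax":0,"ay":0,"az":0},{"x":-0.02,"y":0.2,"z":0,"ax":0,"ay":0,"az":0},{"x":-0.01,"y":0.15,"z":0,"ax":0,"ay":0,"az":0}]' -
python3 -m handwheel '[{"x":0,"y":0.1,"z":0,"ax":0,"ay":0,"az":0},{"x":0,"y":0.06,"z":0,"ax":0,"ay":0,"az":0},{"x":0,"y":0,"z":0,"ax":0,"ay":0,"az":0},{"x":0,"y":0,"z":0,"ax":0,"ay":0,"az":0},{"x":0,"y":0,"z":-0.1,"ax":0,"ay":0,"az":0},{"x":0,"y":0,"z":-0.1,"ax":0,"ay":0,"az":0},{"x":0,"y":0,"z":0,"ax":0,"ay":0,"az":0},{"x":0,"y":0,"z":0,"ax":0,"ay":0,"az":0}]' -
python3 - <<'E'
from h import *
s=arm.read_state();print(s["position"],R.from_quat(s["ee_rot"]).as_matrix().round(3)[0])
c=arm.camera_params("wrist");a=arm.get_image("wrist");np.save("w5.npy",a);np.save("w5c.npy",c,allow_pickle=True)
b=arm.get_image("scene");np.save("s5.npy",b)
r=cv2.resize(b[70:190,290:440],None,fx=2.6,fy=2.6,interpolation=cv2.INTER_CUBIC)
l=a[0:312,120:520];save(np.hstack([l,r]),"w5.png")
E
```

```text
clock: 12.35
position: [529.5, 262.1, 213.8]
ee_rot: [1.0, -0.006, -0.002, 0.001]
contact_force: [0.7, -1.3, -3.3]
gripper_width: 27.1
grasp_force: 59.9
clock: 13.15
position: [531.6, 291.2, 177.3]
ee_rot: [1.0, -0.007, 0.0, 0.0]
contact_force: [1.0, 0.0, -3.5]
gripper_width: 27.2
grasp_force: 59.8
[531.61186157 291.22525754 177.28581393] [ 1.    -0.014  0.   ]
```

View pics/w5.png

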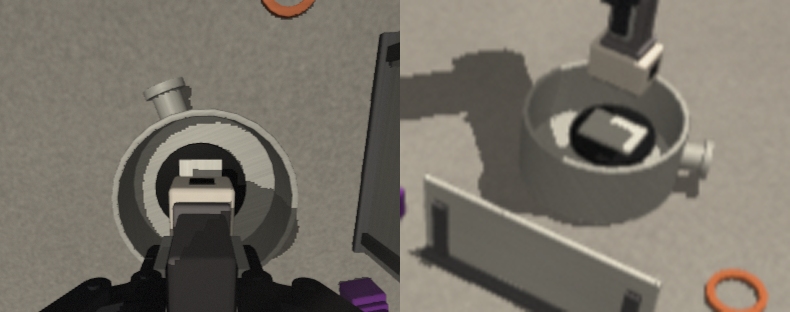

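The head hangs upright over the pot. In the wrist view the glass's far edge is at cols 180–222 and row 158, laterally centred with the foot at cols 168–235. The scene view agrees. Now lowering.

```bash
python3 -m handwheel '[{"x":0,"y":0,"z":-0.05,"ax":0,"ay":0,"az":0},{"x":0,"y":0,"z":-0.05,"ax":0,"ay":0,"az":0},{"x":0,"y":0,"z":-0.05,"ax":0,"ay":0,"az":0},{"x":0,"y":0,"z":-0.05,"ax":0,"ay":0,"az":0},{"x":0,"y":0,"z":0,"ax":0,"ay":0,"az":0},{"x":0,"y":0,"z":0,"ax":0,"ay":0,"az":0},{"x":0,"y":0,"z":0,"ax":0,"ay":0,"az":0},{"x":0,"y":0,"z":0,"ax":0,"ay":0,"az":0}]' -
python3 - <<'E'
from h import *
c=np.load("w5c.npy",allow_pickle=True).item()
print([ray(c,p,54).round(1) for p in((300,158),(342,158))])
s=arm.read_state();print(s["position"])
c=arm.camera_params("scene");b=arm.get_image("scene")
p=s["position"]; nz=p[2]-57
f=[proj(c,(p[0]+dx,p[1]+dy,nz+h)) for dx,dy,h in((30,-20,0),(-30,-20,0),(30,20,0),(30,-20,38),(-30,-20,38))]
g=[proj(c,(531.5+dx,292+dy,54)) for dx,dy in((30,-20),(-30,-20),(-30,20),(30,20))]
S=6;u0,v0=330,80
r=cv2.resize(b[v0:v0+85,u0:u0+85],None,fx=S,fy=S,interpolation=cv2.INTER_CUBIC)
for q,col in((f,(255,0,0)),(g,(0,255,0))):
    for t in q: cv2.circle(r,tuple(int((t[i]+.5-(u0,v0)[i])*S) for i in(0,1)),3,col,1)
save(r,"s6.png")
E
```

```text
clock: 14.05
position: [531.5, 292.7, 137.5]
ee_rot: [1.0, -0.007, 0.0, -0.0]
contact_force: [0.0, 0.4, -4.3]
gripper_width: 27.5
grasp_force: 59.9
[array([563.2, 310.2,  54. ]), array([562.6, 270.8,  54. ])]
[531.50166607 292.67443045 137.47944188]
```

View pics/s6.png

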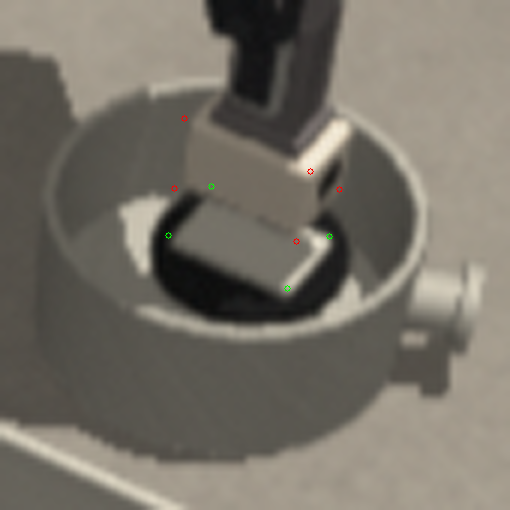

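The scene crop shows the glass corner at (290,297), close to its predicted mark. The foot's lower edge runs (190,188)–(304,228), a few mm off the prediction, so I'll check it numerically in the wrist view.

```bash
python3 - <<'E'
from h import *
c=np.load("w5c.npy",allow_pickle=True).item();a=np.load("w5.npy");V=cv2.cvtColor(a,cv2.COLOR_RGB2GRAY)
p=np.array([531.6,291.2,177.3]);nz=120.3
for n,P in dict(botL=(30,20,0),botR=(30,-20,0),topL=(30,20,38),topR=(30,-20,38)).items(): print(n,proj(c,p*[1,1,0]+np.array(P)+[0,0,nz]).round(1))
print("glass far L,R",proj(c,(561.5,312,54)).round(1),proj(c,(561.5,272,54)).round(1))
print("col310 rows150-215",V[150:215,310]);print("col 338",V[150:215,338])
for r in(164,180,183,195):print("row",r,V[r,280:365])
E
```

```text
botL [292.2 174.8]
botR [348. 174.]
topL [286.  188.7]
topR [353.8 187.6]
glass far L,R [298.2 159.8] [340.7 159.2]
col310 rows150-215 [ 33  32  34  34  33  34  33  33  40  93 176 199 198 198 198 196 197 197
 197 196 196 196 195 196 195 187 130  79  35  10   7   9  17  26  47  89
  91 101 136 167 179 187 193 199 198 198 199 199 200 200 201 183  78  42
  52  68  85  91  96  98  98  99  95  77  41]
col 338 [ 30  31  31  32  29  30  30  27  36 104 192 190 191 192 192 191 190 191
 191 175  94  93  93  94  93  93  90  82  82  83  84  86  88  87  88  89
  90  97 131 162 179 185 191 197 197 198 198 197 196 195 196 181  92  36
  46  61  81  89  94  97  99  97  98  91  39]
row 164 [159 127  46  34  33  32  31  30  32  31  33  30  30  33  33  32  31  31
  52 136 197 195 195 198 201 200 205 207 201 199 198 198 198 197 194 191
 191 195 197 198 197 198 197 197 194 193 192 194 193 195 196 194 193 195
 196 194 193 193 192 192 192 158  60  29  28  28  26  27  26  29  28  26
  28  28  29  29  28  26  27  50 111 148 153 162 163]
row 180 [31 26 28 27 29 29 29 28 30 29 28 30 38 69 86 84 85 87 85 84 85 85 85 87
 87 85 85 86 79 50  7 10  5  5 10  8  7  9 11 13  8  7  8  7  5  4  9  5
  8  8  9  8 14 17 55 84 84 85 84 84 83 84 84 83 83 84 83 84 82 70 39 13
 13 10 12 13 11 18 27 27 26 26 26 24 24]
row 183 [28 27 28 29 28 29 27 29 28 28 28 38 68 87 87 87 88 87 86 87 87 88 87 87
 87 87 88 86 76 43 26 24 23 16 23 21 18 21 19 21 18 21 19 19 22 24 21 18
 21 22 23 21 21 21 40 65 81 88 87 87 88 88 87 85 86 86 86 85 85 83 79 57
 16 11  8 15 12 22 24 23 26 24 27 24 26]
row 195 [ 24  28  26  26  25  25  27  26  70 136 175 182 192 197 198 198 196 199
 197 197 197 198 198 199 199 198 198 199 198 199 198 200 199 199 200 199
 199 198 197 198 199 198 199 199 197 198 200 199 200 201 199 200 200 199
 199 198 197 197 198 197 197 197 197 198 197 198 200 200 200 202 197 188
 172 155 114  28  12  10  10   8   6  15  13  13   9]
```

The wrist view agrees with the prediction to 1–2 mm. Final lowering of 16 mm, then settle.

```bash
python3 -m handwheel '[{"x":0,"y":0,"z":-0.02,"ax":0,"ay":0,"az":0},{"x":0,"y":0,"z":-0.02,"ax":0,"ay":0,"az":0},{"x":0,"y":0,"z":-0.02,"ax":0,"ay":0,"az":0},{"x":0,"y":0,"z":-0.02,"ax":0,"ay":0,"az":0},{"x":0,"y":0,"z":0,"ax":0,"ay":0,"az":0},{"x":0,"y":0,"z":0,"ax":0,"ay":0,"az":0},{"x":0,"y":0,"z":0,"ax":0,"ay":0,"az":0},{"x":0,"y":0,"z":0,"ax":0,"ay":0,"az":0}]' -
python3 -m handwheel '[{"x":0,"y":0,"z":0,"ax":0,"ay":0,"az":0},{"x":0,"y":0,"z":0,"ax":0,"ay":0,"az":0},{"x":0,"y":0,"z":0,"ax":0,"ay":0,"az":0},{"x":0,"y":0,"z":0,"ax":0,"ay":0,"az":0},{"x":0,"y":0,"z":0,"ax":0,"ay":0,"az":0},{"x":0,"y":0,"z":0,"ax":0,"ay":0,"az":0},{"x":0,"y":0,"z":0,"ax":0,"ay":0,"az":0},{"x":0,"y":0,"z":0,"ax":0,"ay":0,"az":0}]' -
python3 - <<'E'
from h import *
c=arm.camera_params("wrist");V=cv2.cvtColor(arm.get_image("wrist"),cv2.COLOR_RGB2GRAY)
print(proj(c,(561.5,292,54)),V[130:215,310]);p=arm.read_state()["position"];print(p,np.abs(arm.read_state()["joint_vel"]).max(),proj(c,(p[0]+30,p[1],p[2]-57)))
E
```

```text
clock: 14.9
position: [531.3, 292.5, 121.2]
ee_rot: [1.0, -0.007, 0.0, -0.0]
contact_force: [1.2, -0.2, -3.6]
gripper_width: 27.0
grasp_force: 59.9
clock: 15.7
position: [531.2, 292.4, 120.9]
ee_rot: [1.0, -0.007, -0.0, 0.0]
contact_force: [0.5, -0.4, -3.8]
gripper_width: 27.4
grasp_force: 59.9
[320.69151303 171.15632312] [172 171 170 167 164 167 171 171 171 169 167 168 170 171 173 173 169 165
 170 171 154  36  26  33  33  32  33  35  30  32  32  34  34  33  34  29
  31  32  29  32  61 133 196 196 195 181  90  78  36   4   6   8   8  25
  49  89  90 101 138 168 179 188 195 200 199 200 200 200 200 200 200 192
 144  41  46  52  84  92  96 100 100 100  95  77  42]
[531.19817458 292.41442552 120.91830447] 0.0015299543100525193 [320.10081076 174.37510395]
```

```bash
python3 -c "
from bench import arm
print(arm.job_done())"
```

```text
the job is handed in; nothing more can be done
None
```

I pressed the round key and then the bar key, each to the bottom. I then carried the head over the screen and handed the job in at about 16 s, holding it still, upright and centred to within 1–2 mm, about 10 mm above the glass by my measurements; no verdict was returned.

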